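Close the extraction vent flap with the hook pole

ROBOT

A 6-joint arm with a two-finger parallel gripper is mounted at the origin on a cart in front of the work surface, level with it; the furniture and walls round the work are solid. World frame = base frame: x ahead of the robot, y to its left, z up, the work surface at z = 0. Lengths are in m, angles in degrees, forces in N, time in s.
With the tool pointing down it reaches from about 0.375 to 0.9 m from the base axis. Payload 3.1 kg.
Tool frame: the origin (TCP) lies on the centre line of the jaws, within the pads' length; the fingertips stand finger_overhang ahead of it and the grasp point (between the pads) lies 5 mm behind it (finger_overhang is the distance from the TCP to the fingertips, in m); z points along the fingers, y is the line along which they close (so a half turn about z gives the same grasp; the last joint's range is limited). The gripper opens to 87 mm and grips with 3 to 60 N. Pads are 19 mm wide; open, the fingers measure 117 mm over their backs; the gripper's body (75 mm by 190 mm) begins 51 mm behind the grasp point.
Start: joints at [59.272, 30.224, 82.088, -0, 67.689, -10.227], TCP at [0.219, 0.585, 0.214] pointing down, gripper open.
Joint ranges: [-176.69, 176.69], [-43.24, 126.21], [12.49, 139.97], [-82, 262], [0, 151.66], [-163.58, 163.58]. Speed limits (degrees/s): [159.86, 159.86, 180, 180, 180, 180].

INTERFACE

Orientations are given as a 3x3 rotation matrix whose columns are the frame's x, y, z axes.
In Python, from rig import read_state, capture, calibration, hand_in, finger_overhang gives the robot as it stands.
- The arm moves only by the tool send_rows, never from a script. Its argument "plan" is a list of rows, each a list of 5 numbers: the closure in counts, from 0 (fully open) to 255 (shut), then the shift along the tool's x, y, z in m, then the turn about the tool's z in rad. A call has 1 to 20 rows; each row shifts and turns the commanded pose from where the row before left it, along the tool's axes as they then stand; what a row does not reach is not made up. A row lasts 1/12 s, in which the tool goes at most 41.7 mm and 7.16 degrees, less where a joint would pass 70% of its speed; a pose out of reach is approached as far as the arm can. A call is refused whole if a number of a shift passes 0.0417 or a number of a turn 0.125, either way. A call with a gripper value outside its range is refused whole. The fingers move at their own pace and stop on an object; the grip force is fixed at half the most. Time passes only in rows, so rows that do not move let the fingers close. It gives the time, the measured TCP pose, the force, the opening and the grip force at its end, in the units of the state.
- read_state(): the state, without advancing time (a new reading comes with each control period).
- capture(name): name is "side" or "top" or "wrist"; returns (picture, depth): 420x560x3 uint8, blue, green, red; 420x560 float32, m along the optical axis (not along the pixel's ray), 0 where there is no reading.
- calibration(name): a dict with "fx", "fy", "cx", "cy" (pixels), "xyz" and "rotation" of the camera in the world. Camera axes: x right, y down, z forward; pixel columns grow to the right and rows downward; lengths in m; the calibration is good to about 2 mm. A picture is of the moment at which its call begins: read the wrist's pose just before it. calibration takes no time and is no camera call; for the wrist camera it gives the pose at the moment of the call.
- hand_in(): hands the job in; it is judged then, once.
The state is a dict: "time_s": time; "joint_positions": joint angles; "qvel": joint speeds; "tau": joint torques, N m; "position": TCP position; "tcp_rot": TCP orientation; "force": force on the tool from outside, world axes, zero at the start; "moment": the same for the moment, N m; "opening": opening from 0.0 (shut) to 1.0 (fully open); "grasp_force": force on a finger pad.
Only numpy, scipy, OpenCV 4.12 (cv2) and the standard library are available. Lean on these libraries where they do the work, as an engineer would, in place of code of your own. Each camera call takes 0.05 s, during which the arm holds its last target. There are 200 camera calls.

TASK

The vent flap of the dust-extraction inlet box has been left standing open. Take the hook pole from its stand, hook its prong into the ring eye on the flap's free edge, swing the flap shut without slamming it and press it down gently through the eye until the spring catch clicks and it lies fully home; then unhook the pole and hang it back on its fork. Touch the flap only with the pole, never force it, and leave the wooden slat, the whetstone and the oil can where they are.

Things in the scene. Friction and masses are not known exactly. Their poses are not given: they have to be found in the camera images.
- inlet_box: grey sheet-metal box fixed to the table, 150 (x) x 200 (y) x 90 mm high, open on top, steel duct stub out of its back (+x). Origin under it at table level, 68 mm behind its front wall; z up, x from front to back. The flap's hinge axis runs parallel to y, 70 mm behind the origin (+x), 95 mm high.
- flap (a joint): flap angle, rad: 1.57 upright, 1.9 fully back, 0 level. Stiff damped hinge (0.2 N m): it stays where left. Shut, it rests on a rigid stop in the catch, whose height is set anew each time: shut may be anything from 0 to 0.1. Some 0.06 above that the catch resists; 8 to 12 N straight down at the eye gets past it, and it snaps in over the last 2 mm. Let go earlier, it stands ajar.
- flap_hinge (a point): middle of the flap's hinge axis; axes of the flap: y along the hinge, x from the free edge to the hinge, z out of the outer face (up when shut). Flap 142 mm long, 196 wide, 6 thick, grey.
- eye (a point): centre of the steel ring eye at the middle of the flap's free edge, 160 mm from the hinge axis towards -x of the flap; 5 mm wire, 24 mm clear inside; its hole runs along y, parallel to the hinge. Axes as flap_hinge. 255 mm above the table with the flap upright, 95 to 111 mm when shut. More than 24 N between pole and flap is forcing it.
- hook_pole: hook pole, about 0.16 kg, hanging upright in the fork: square wooden handle 24 x 24 mm, 155 to 235 mm above the origin; steel collar 36 mm across at 150 to 155 mm; 9 mm shaft below. Origin on the shaft axis at the prong's height, z up. The prong at the foot, 7 mm thick, runs 36 mm to +y; its end turns up to 9.5 mm above the prong's axis.
- hook (a point): middle of the prong, 18 mm along +y from the shaft's axis (the part that lies in the ring when hooked); axes as hook_pole
- collar (a point): centre of the collar's underside, 150 mm above the pole's origin; it rests on the fork when the pole hangs
- pole_stand: dark steel stand fixed to the table; base 130 x 110 x 10 mm, a post 58 mm behind the origin (+x) that carries the fork. Origin at table level under the place where the pole hangs.
- fork (a point): where the collar's underside centre belongs, 200 mm above the table. Two tines along x, 16 mm slot between them, open to -x; they end 26 mm ahead of this point in 5 mm upturned tips (20 to 26 mm ahead): lift the collar clear of the tips and draw the pole out to -x. Axes as pole_stand.
- slat_cross: dark wooden slat lying on the table to the left of the inlet box, 56 x 190 x 18 mm, to be left alone
- whetstone: sharpening stone lying on the table between box and stand, 52 x 160 x 26 mm, to be left alone
- oil_can: pump oil can, 72 x 100 mm, 170 mm tall, standing to the right of the stand, to be left alone
- roller (a joint): how far the catch's sprung roller is pressed back, m: 0 or less when the flap's tongue is clear of it, up to 0.003 as the tongue passes, about 0.0015 when the tongue has snapped in under it and rests. It sits in a small steel bracket (33 x 34 x 27 mm) on the box's front wall, 60 mm to +y of the eye, top 106 to 120 mm above the table, reaching 105 mm ahead of the box's origin.

How it is judged:
By the outcome, as a careful person would: the job done as asked, in the order asked, and still so for the second after the job is handed in, with the robot touching nothing.
It also fails if it takes over 67 s, if anything falls off the work surface, if the arm or the gripper's body presses on something with over 40 N, if the wrist force passes 120 N, or if a joint passes its speed limit or range.

## Working session

There is one attempt and no reset: what is moved stays moved. The work goes in short steps, Python scripts to look and compute and a tool call to move; the robot and the scene stay as the last step left them, time stands still between calls to the robot, and variables do not carry over. Pictures are saved under pics/ and viewed, at most 14 in all, crops included, and the job is handed in when it is done.

Besides the shell and the picture viewer there is one more tool, called after "Call:" in YAML: its name, and indented under it one key for each argument. send_rows: Moves the arm, as the interface text tells. Its arguments: {"type":"object","properties":{"plan":{"type":"array","items":{"type":"array","items":{"type":"number"}}}},"required":["plan"]}

```bash
mkdir -p pics; ls
python3 - <<'E'
from rig import *
import cv2,numpy as np
s=read_state();print(s, finger_overhang)
for n in("side","top"):
    p,d=capture(n);cv2.imwrite(f"pics/{n}0.png",p);np.save(f"pics/{n}0.npy",d)
    c=calibration(n);print(n,c);
E
```

```text
pics
{'time_s': 0.0, 'joint_positions': array([ 5.92722121e+01,  3.02786469e+01,  8.21561904e+01, -1.18634279e-03,
        6.76890509e+01, -1.02307691e+01]), 'qvel': array([-0.03665828, -0.08916052,  0.0520236 ,  0.0311372 , -0.0402688 ,
        0.044614  ]), 'tau': array([ 1.30752604e-03, -4.40028727e+01, -1.76593101e+01,  6.33817725e-02,
        5.79895510e-02, -1.52559260e-04]), 'position': array([0.21847396, 0.58477234, 0.21337616]), 'tcp_rot': array([[-9.36692971e-01,  3.50150103e-01, -1.08835965e-03],
       [ 3.50151603e-01,  9.36691178e-01, -1.86847240e-03],
       [ 3.65211082e-04, -2.13127584e-03, -9.99997662e-01]]), 'force': array([ 0.21237376, -0.62556374, -0.22452662]), 'moment': array([-0.00093052, -0.01991307, -0.03506618]), 'grasp_force': 0.0, 'opening': 0.9981010493401401} 0.014
side {'fx': 514.2847276927242, 'fy': 514.2847276927242, 'cx': 274.18569823721543, 'cy': 203.64430365077274, 'xyz': array([ 0.15574266, -1.2518632 ,  1.13955822]), 'rotation': array([[ 0.96623677, -0.14939728,  0.20992132],
       [-0.25764273, -0.56843075,  0.78134929],
       [ 0.00259428, -0.80905311, -0.58772981]])}
top {'fx': 488.7366493556347, 'fy': 488.7366493556347, 'cx': 277.6904430598206, 'cy': 219.4237871012478, 'xyz': array([0.27153807, 0.03543264, 1.38207506]), 'rotation': array([[-1.90237674e-02, -9.76784115e-01,  2.13379683e-01],
       [-9.99812828e-01,  1.93371706e-02, -6.18454589e-04],
       [-3.52206271e-03, -2.13351510e-01, -9.76969154e-01]])}
```

View pics/side0.png

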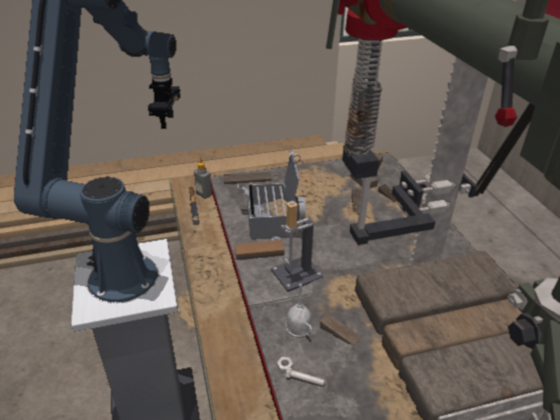

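View pics/top0.png

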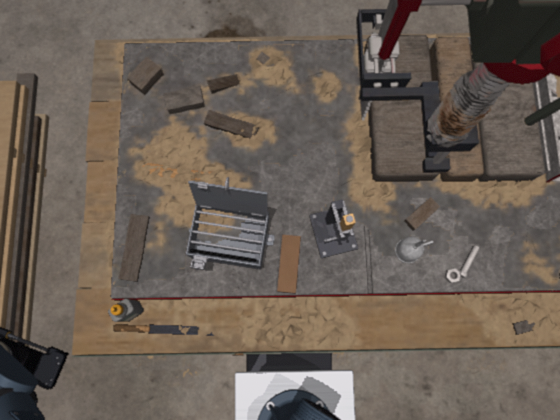

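Run:
```python
import cv2
p=cv2.imread("pics/top0.png");cv2.imwrite("pics/topc.png",cv2.resize(p[170:280,180:370],None,fx=4,fy=4,interpolation=cv2.INTER_CUBIC))
p=cv2.imread("pics/side0.png");cv2.imwrite("pics/sidec.png",cv2.resize(p[145:293,230:340],None,fx=4,fy=4,interpolation=cv2.INTER_CUBIC))
```

```text
(no output)
```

View pics/topc.png

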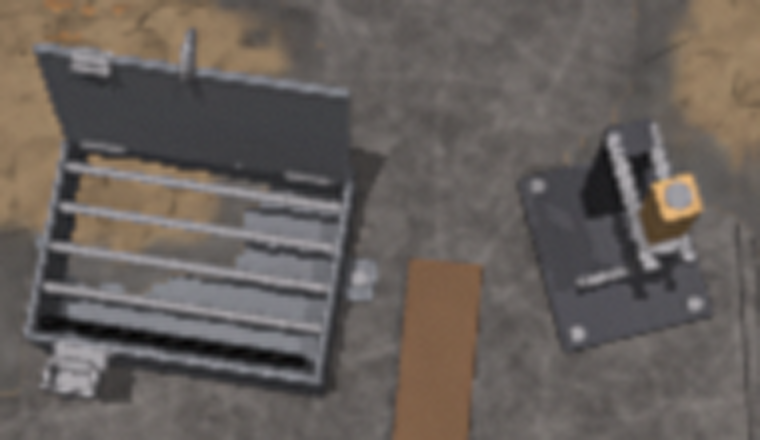

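View pics/sidec.png

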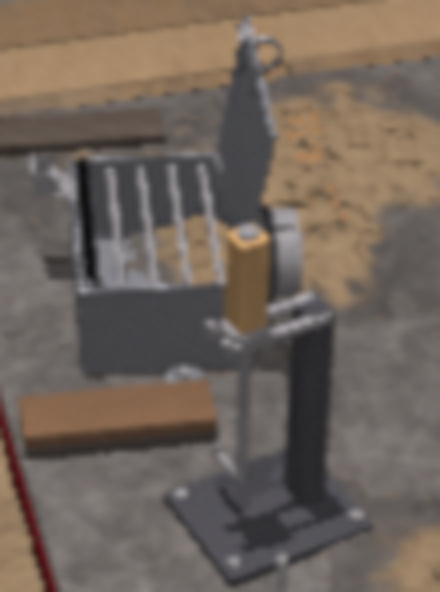

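```bash
cat > h.py <<'E'
from rig import *
import numpy as np, cv2
def ray(name,u,v,z,c=None):
    c=c or calibration(name);R=np.array(c["rotation"]);o=np.array(c["xyz"])
    d=R@np.array([(u-c["cx"])/c["fx"],(v-c["cy"])/c["fy"],1]);return o+d*(z-o[2])/d[2]
def pix(name,P,c=None):
    c=c or calibration(name);q=np.array(c["rotation"]).T@(np.array(P)-c["xyz"]);return q[0]/q[2]*c["fx"]+c["cx"],q[1]/q[2]*c["fy"]+c["cy"],q[2]
E
python3 - <<'E'
from h import *
np.set_printoptions(precision=4,suppress=True)
t=lambda u,v,z:ray("top",180+u/4,170+v/4,z)
s=lambda u,v,z:ray("side",230+u/4,145+v/4,z)
B=dict(FL=(28,337),FR=(324,388),BR=(352,180),BL=(63,148))
for k,a in B.items():print(k,t(*a,.09))
print("eye top",t(188,55,.255),"side",s(268,52,.255))
for a in[(522,180),(570,350),(710,315)]:print("base",t(*a,.01))
for a in[(166,492),(232,582),(372,525)]:print("base side",s(*a,.01))
print("handle top",t(677,197,.285),"side",s(247,233,.285))
print("prong tip",t(580,282,.055),"side tip",s(225,460,.055),"foot side",s(243,488,.05))
d=np.load("pics/top0.npy");print(d[180:190,222:232].round(3))
for u,v,n in[(350,219,'handle'),(227,184,'eye')]:
    print(n,d[v,u])
for a in [(413,262),(482,262)]:print("whet",t(*a,.026))
E
```

```text
FL [0.4635 0.2782 0.09  ]
FR [0.4256 0.0813 0.09  ]
BR [0.5665 0.0607 0.09  ]
BL [0.5928 0.257  0.09  ]
eye top [0.6077 0.1547 0.255 ] side [0.612 0.155 0.255]
base [ 0.5824 -0.0601  0.01  ]
base [ 0.4586 -0.0899  0.01  ]
base [ 0.4817 -0.19    0.01  ]
base side [ 0.461  -0.0853  0.01  ]
base side [ 0.4842 -0.1938  0.01  ]
base side [ 0.6073 -0.1626  0.01  ]
handle top [ 0.5083 -0.1296  0.285 ] side [ 0.5095 -0.1266  0.285 ]
prong tip [ 0.4994 -0.0945  0.055 ] side tip [ 0.5025 -0.1085  0.055 ] foot side [ 0.5087 -0.1374  0.05  ]
[[1.424 1.424 1.424 1.429 1.158 1.16  1.184 1.42  1.422 1.426]
 [1.423 1.421 1.424 1.158 1.161 1.159 1.189 1.424 1.422 1.424]
 [1.424 1.422 1.428 1.159 1.158 1.186 1.181 1.417 1.423 1.419]
 [1.416 1.42  1.421 1.159 1.157 1.185 1.19  1.419 1.423 1.421]
 [1.422 1.424 1.424 1.156 1.16  1.19  1.182 1.411 1.421 1.419]
 [1.416 1.416 1.411 1.156 1.157 1.189 1.187 1.418 1.413 1.423]
 [1.187 1.19  1.185 0.    1.161 1.186 1.187 1.421 1.418 1.417]
 [1.192 1.192 1.194 1.162 1.158 1.187 1.184 1.195 1.191 1.188]
 [1.199 1.19  1.191 1.166 1.161 1.183 1.197 1.193 1.187 1.19 ]
 [1.206 1.197 1.198 1.169 1.167 1.183 1.192 1.193 1.195 1.192]]
handle 1.1169136
eye 1.1898568
whet [0.521  0.0198 0.026 ]
whet [ 0.5201 -0.0288  0.026 ]
```

Call:
send_rows:
  plan:
    - [0,0,0,-0.028,0.1226]
    - [0,0,0,-0.028,0.1226]
    - [0,0,0,-0.028,0.1226]
    - [0,0,0,-0.028,0.1226]
    - [0,0,0,-0.028,0.1226]
    - [0,0,0,-0.028,0.1226]
    - [0,0,0,-0.028,0.1226]
    - [0,0,0,-0.028,0.1226]

```text
time_s: 0.77
position: [0.2185, 0.585, 0.4392]
tcp_rot: [[-0.224, 0.975, -0.001], [0.975, 0.224, -0.001], [-0.001, -0.001, -1.0]]
force: [0.6, 0.8, 0.0]
opening: 1.003
grasp_force: 0.0
```

Call:
send_rows:
  plan:
    - [0,-0.038,0.0059,0,0]
    - [0,-0.038,0.0059,0,0]
    - [0,-0.038,0.0059,0,0]
    - [0,-0.038,0.0059,0,0]
    - [0,-0.038,0.0059,0,0]
    - [0,-0.038,0.0059,0,0]
    - [0,-0.038,0.0059,0,0]
    - [0,-0.038,0.0059,0,0]
    - [0,-0.038,0.0059,0,0]
    - [0,-0.038,0.0059,0,0]
    - [0,-0.038,0.0059,0,0]
    - [0,-0.038,0.0059,0,0]
    - [0,-0.038,0.0059,0,0]
    - [0,-0.038,0.0059,0,0]
    - [0,-0.038,0.0059,0,0]
    - [0,-0.038,0.0059,0,0]
    - [0,-0.038,0.0059,0,0]
    - [0,-0.038,0.0059,0,0]
    - [0,-0.038,0.0059,0,0]
    - [0,-0.038,0.0059,0,0]

```text
time_s: 2.43
position: [0.5086, -0.1289, 0.4379]
tcp_rot: [[-0.23, 0.973, -0.001], [0.973, 0.23, 0.001], [0.001, -0.001, -1.0]]
force: [1.2, 1.4, 0.2]
opening: 1.001
grasp_force: 0.0
```

```bash
cat >> h.py <<'E'
def yaw(s=None):
    s=s or read_state();return np.degrees(np.arctan2(s["tcp_rot"][1,1],s["tcp_rot"][0,1]))
E
python3 - <<'E'
from h import *
s=read_state();print(s["position"],yaw(s),s["time_s"],s["joint_positions"].round(1),s["qvel"].round(1))
c=calibration("wrist");print(c)
p,d=capture("wrist");cv2.imwrite("pics/w1.png",p);np.save("pics/w1.npy",d)
E
```

```text
[ 0.5085745  -0.12886634  0.43787996] 13.273955419617467 2.4333 [-26.4  11.5  76.3   0.   92.3 -39.7] [-35.4  25.7 -32.9   0.4   6.8 -35.4]
{'fx': 361.9310365132546, 'fy': 361.9310365132546, 'cx': 279.6762121534069, 'cy': 204.8394094596638, 'xyz': array([ 0.49176605, -0.06210018,  0.60768318]), 'rotation': array([[ 0.97310051,  0.22238624,  0.06016443],
       [ 0.23037786, -0.94067775, -0.24910119],
       [ 0.00119866,  0.25626105, -0.96660687]])}
```

View pics/w1.png

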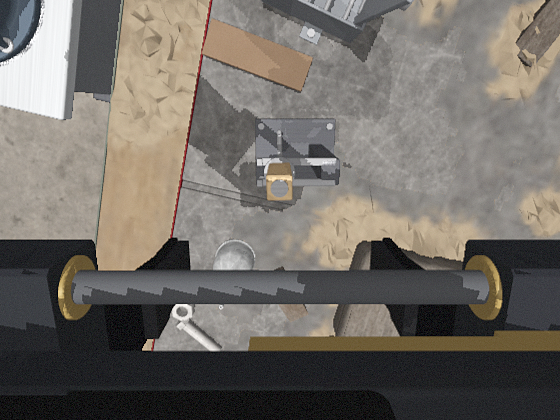

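Run:
```python
from h import *
from scipy.spatial.transform import Rotation
s=read_state();print(s["position"],yaw(s),s["qvel"].round(1))
c={'fx':361.93,'fy':361.93,'cx':279.676,'cy':204.839,'xyz':np.array([0.49176605,-0.06210018,0.60768318]),'rotation':[[0.97310051,0.22238624,0.06016443],[0.23037786,-0.94067775,-0.24910119],[0.00119866,0.25626105,-0.96660687]]}
print(ray("wrist",279,187,.285,c))
d=np.load("pics/w1.npy");print(d[187,279])
for uv in[(257,119),(335,119)]:print(ray("w",*uv,.01,c))
p=cv2.imread("pics/w1.png");cv2.imwrite("pics/w1c.png",cv2.resize(p[110:210,240:350],None,fx=5,fy=5,interpolation=cv2.INTER_CUBIC))
```

```text
[ 0.51165787 -0.13605776  0.43686707] 12.97993671211806 [ 3.2 -1.7  4.   2.3  1.1  6.7]
[ 0.50738082 -0.12904856  0.285     ]
0.32717228
[ 0.46061746 -0.08562124  0.01      ]
[ 0.58263307 -0.05673856  0.01      ]
```

View pics/w1c.png

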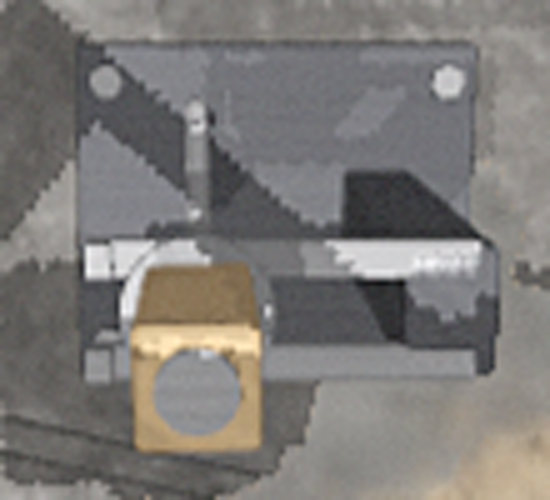

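Call:
send_rows:
  plan:
    - [0,0,0,0,0]
    - [0,0,0,0,0]
    - [0,0,0,0,0]

```text
time_s: 2.73
position: [0.508, -0.126, 0.4381]
tcp_rot: [[-0.231, 0.973, -0.001], [0.973, 0.231, 0.001], [0.001, -0.001, -1.0]]
force: [0.3, 0.9, 0.7]
opening: 0.999
grasp_force: 0.0
```

Call:
send_rows:
  plan:
    - [0,-0.0035,-0.0012,0.01,0]
    - [0,0,0,0.02,0]
    - [0,0,0,0.025,0]
    - [0,0,0,0.025,0]
    - [0,0,0,0.025,0]
    - [0,0,0,0.025,0]
    - [0,0,0,0.025,0]
    - [0,0,0,0.02,0]
    - [0,0,0,0.012,0]
    - [0,0,0,0.006,0]
    - [0,0,0,0,0]
    - [0,0,0,0,0]
    - [0,0,0,0,0]

```text
time_s: 3.82
position: [0.5089, -0.1307, 0.2465]
tcp_rot: [[-0.231, 0.973, 0.002], [0.973, 0.231, -0.001], [-0.002, 0.002, -1.0]]
force: [-0.6, 0.4, -0.1]
opening: 1.002
grasp_force: 0.0
```

Call:
send_rows:
  plan:
    - [255,0,0,0,0]
    - [255,0,0,0,0]
    - [255,0,0,0,0]
    - [255,0,0,0,0]
    - [255,0,0,0,0]
    - [255,0,0,0,0]
    - [255,0,0,0,0]
    - [255,0,0,0,0]
    - [255,0,0,0,0]
    - [255,0,0,0,0]

```text
time_s: 4.65
position: [0.5082, -0.1307, 0.2453]
tcp_rot: [[-0.23, 0.973, -0.0], [0.973, 0.23, 0.0], [0.0, -0.0, -1.0]]
force: [-0.2, 0.5, 0.5]
opening: 0.328
grasp_force: 0.0
```

Call:
send_rows:
  plan:
    - [255,0,0,0,0]
    - [255,0,0,0,0]
    - [255,0,0,0,0]
    - [255,0,0,0,0]
    - [255,0,0,0,0]

```text
time_s: 5.07
position: [0.5082, -0.1307, 0.2453]
tcp_rot: [[-0.23, 0.973, 0.0], [0.973, 0.23, -0.0], [-0.0, 0.0, -1.0]]
force: [0.8, 0.1, 0.0]
opening: 0.271
grasp_force: 29.9
```

Call:
send_rows:
  plan:
    - [255,0,0,-0.004,0]
    - [255,0,0,-0.005,0]
    - [255,0,0,-0.005,0]
    - [255,0,0,0,0]
    - [255,0,0,0,0]
    - [255,0,-0.005,0,0]
    - [255,0,-0.01,0,0]
    - [255,0,-0.01,0,0]
    - [255,0,-0.01,0,0]
    - [255,0,-0.01,0,0]
    - [255,0,-0.01,0,0]
    - [255,0,-0.005,0,0]
    - [255,0,0,0,0]

```text
time_s: 6.15
position: [0.4483, -0.1447, 0.2594]
tcp_rot: [[-0.229, 0.973, -0.001], [0.973, 0.229, 0.0], [0.0, -0.001, -1.0]]
force: [-0.3, 0.0, -1.6]
opening: 0.274
grasp_force: 29.9
```

Call:
send_rows:
  plan:
    - [255,0,0,-0.01,0]
    - [255,0,0,-0.02,0]
    - [255,0,0,-0.025,0]
    - [255,0,0,-0.025,0.0655]
    - [255,0,0,-0.025,0.0655]
    - [255,0,0,-0.025,0.0655]
    - [255,0,0,-0.025,0.0655]
    - [255,0,0,-0.02,0.0655]
    - [255,0,0,-0.01,0.0655]
    - [255,0,0,0,0]
    - [255,0,0,0,0]

```text
time_s: 7.07
position: [0.45, -0.1445, 0.4445]
tcp_rot: [[0.158, 0.987, 0.001], [0.987, -0.158, -0.0], [-0.0, 0.001, -1.0]]
force: [0.6, -0.7, -3.1]
opening: 0.274
grasp_force: 29.9
```

Call:
send_rows:
  plan:
    - [255,0.008,0.004,0,0]
    - [255,0.016,0.0075,0,0]
    - [255,0.023,0.0108,0,0]
    - [255,0.023,0.0108,0,0]
    - [255,0.023,0.0108,0,0]
    - [255,0.023,0.0108,0,0]
    - [255,0.023,0.0108,0,0]
    - [255,0.023,0.0108,0,0]
    - [255,0.023,0.0108,0,0]
    - [255,0.023,0.0108,0,0]
    - [255,0.016,0.0075,0,0]
    - [255,0.008,0.004,0,0]
    - [255,0,0,0,0]
    - [255,0,0,0,0]

```text
time_s: 8.23
position: [0.5945, 0.0671, 0.4431]
tcp_rot: [[0.159, 0.987, -0.003], [0.987, -0.159, -0.001], [-0.001, -0.003, -1.0]]
force: [0.6, -0.9, -2.0]
opening: 0.276
grasp_force: 29.9
```

Run:
```python
from h import *
s=read_state();print(s["position"],yaw(s),s["time_s"],s["qvel"].round(1),s["force"])
c=calibration("wrist");np.savez("pics/w2c.npz",**c)
p,d=capture("wrist");np.save("pics/w2.npy",d)
cv2.imwrite("pics/w2full.png",p)
p2,d2=capture("side");cv2.imwrite("pics/side2.png",p2)
# predicted pixels
P=s["position"]
print("prong tip pred",pix("w",P+s["tcp_rot"][:,0]*.036-[0,0,.195],c), "eye",pix("w",[.610,.155,.252],c))
cv2.imwrite("pics/w2v.png",np.hstack([cv2.resize(p[0:240,140:420],None,fx=2,fy=2,interpolation=cv2.INTER_CUBIC),cv2.resize(p2[140:260,250:310],(240,480),interpolation=cv2.INTER_CUBIC)]))
```

```text
[0.59447732 0.06708475 0.44305907] -9.150739812972565 8.2333 [-1.4 -1.2  0.3 -0.2  0.1  0.1] [ 0.59464353 -0.9143345  -2.01523049]
prong tip pred (np.float64(280.2357013116616), np.float64(142.4877597578136), np.float64(0.36083983547941295)) eye (np.float64(281.7192413533398), np.float64(86.1140463247486), np.float64(0.3432918788893165))
```

View pics/w2v.png

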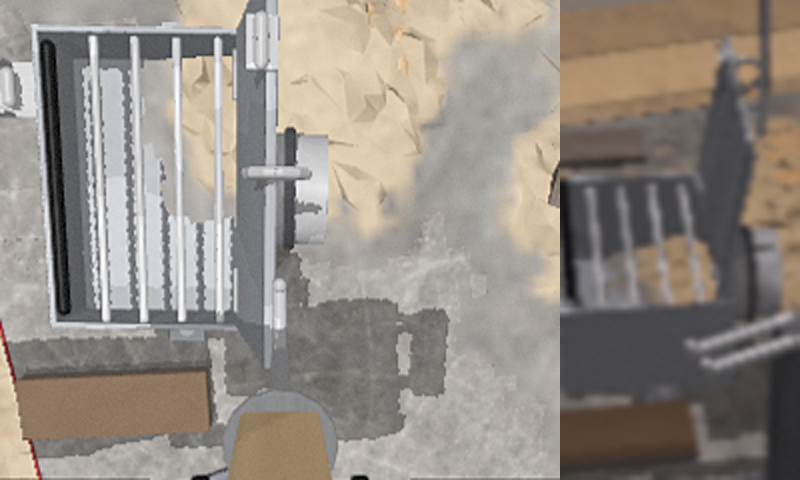

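Run:
```python
from h import *
np.set_printoptions(precision=4,suppress=True,linewidth=200)
d=np.load("pics/w2.npy");c=dict(np.load("pics/w2c.npz"))
print(d[82:91,258:300:2])
R=c["rotation"]
def bp(u,v,z=None):
    z=z or d[v,u];return c["xyz"]+R@np.array([(u-c["cx"])/c["fx"]*z,(v-c["cy"])/c["fy"]*z,z])
m=(d[80:92,255:302]>.3)&(d[80:92,255:302]<.375)
vs,us=np.nonzero(m);P=np.array([bp(u+255,v+80) for u,v in zip(us,vs)])
# box/flap frame: axis along tool y (x dir of flap), vertical
s=read_state();ty=s["tcp_rot"][:,1];tx=s["tcp_rot"][:,0]
q=P-s["position"];L=np.c_[q@tx,q@ty,P[:,2]]
L=L[L[:,2]>.24]
for b in np.arange(-.03,.03,.003):
    k=(L[:,1]>b)&(L[:,1]<=b+.003)
    if k.any():print(round(b+.0015,4),L[k].mean(0),L[k][:,2].max(),k.sum())
# prong
m=(d[135:165,276:284]); print(m[::3])
print("tip",[ (bp(280,v)-s["position"])@tx for v in (140,142,145)], bp(280,143), bp(280,155))
```

```text
[[0.4823 0.461  0.4396 0.4192 0.4035 0.3879 0.3737 0.3588 0.3595 0.3586 0.506  0.5024 0.5005 0.5005 0.4997 0.5051 0.5048 0.5054 0.5048 0.5048 0.5045]
 [0.4862 0.461  0.     0.3334 0.3303 0.3304 0.3282 0.3295 0.3277 0.3267 0.3274 0.3271 0.3275 0.3285 0.3287 0.3315 0.3334 0.5037 0.5054 0.5046 0.5044]
 [0.4839 0.4625 0.3353 0.3346 0.3311 0.329  0.3274 0.3271 0.327  0.3273 0.326  0.3265 0.3268 0.3286 0.328  0.3309 0.3297 0.3351 0.3384 0.505  0.5053]
 [0.4854 0.462  0.     0.3323 0.3305 0.3303 0.3286 0.3268 0.3272 0.3262 0.3277 0.3264 0.327  0.3276 0.3283 0.3307 0.3308 0.3322 0.3358 0.5047 0.5032]
 [0.4857 0.3416 0.3357 0.3325 0.3318 0.3287 0.329  0.328  0.3279 0.3281 0.3272 0.3262 0.329  0.3292 0.3297 0.3293 0.3305 0.3332 0.337  0.5033 0.5021]
 [0.486  0.4622 0.3368 0.3334 0.3318 0.3313 0.3289 0.328  0.3292 0.3292 0.3303 0.3291 0.3278 0.3296 0.3289 0.3312 0.3323 0.3332 0.3375 0.504  0.    ]
 [0.4864 0.4619 0.3393 0.335  0.335  0.333  0.332  0.3315 0.3308 0.3308 0.3295 0.3299 0.3292 0.3296 0.3316 0.3313 0.3335 0.3367 0.3378 0.5028 0.5045]
 [0.4868 0.4639 0.4417 0.4228 0.3505 0.     0.3531
[... 944 characters left out ...]
038 0.6036 0.6036]
 [0.3727 0.3742 0.3599 0.3567 0.3599 0.6045 0.6071 0.6047]
 [0.3553 0.3539 0.3535 0.3527 0.3529 0.3547 0.3538 0.6057]
 [0.3601 0.3542 0.3538 0.3535 0.3554 0.3541 0.361  0.6076]
 [0.3614 0.361  0.3591 0.36   0.3583 0.3603 0.3609 0.6099]
 [0.3635 0.3603 0.3608 0.3605 0.3609 0.3602 0.3618 0.6107]
 [0.3636 0.3611 0.3602 0.3624 0.3605 0.3606 0.3632 0.6112]
 [0.3649 0.3632 0.3628 0.362  0.3609 0.3625 0.3644 0.612 ]
 [0.3658 0.3632 0.3623 0.363  0.3626 0.3617 0.3613 0.6142]
 [0.3669 0.3647 0.3636 0.3644 0.3634 0.3633 0.3658 0.6154]]
tip [np.float64(0.04027902779332001), np.float64(0.0382635570337439), np.float64(0.035265564294706536)] [0.6    0.103  0.2573] [0.598  0.0906 0.25  ]
```

Call:
send_rows:
  plan:
    - [255,0.003,-0.001,-0.002,0]
    - [255,0.006,-0.0005,0,0]
    - [255,0.009,0,0,0]
    - [255,0.01,0,0,0]
    - [255,0.01,0,0,0]
    - [255,0.01,0,0,0]
    - [255,0.01,0,0,0]
    - [255,0.009,0,0,0]
    - [255,0.006,0,0,0]
    - [255,0.004,0,0,0]
    - [255,0,0,0,0]
    - [255,0,0,0,0]

```text
time_s: 9.33
position: [0.6058, 0.1433, 0.4462]
tcp_rot: [[0.16, 0.987, -0.0], [0.987, -0.16, -0.0], [-0.0, -0.0, -1.0]]
force: [0.0, -0.2, -1.8]
opening: 0.274
grasp_force: 29.9
```

Run:
```python
from h import *
np.set_printoptions(precision=4,suppress=True,linewidth=200)
s=read_state();print(s["position"],yaw(s),s["time_s"],s["qvel"].round(1),s["force"])
c=calibration("wrist")
p,d=capture("wrist");cv2.imwrite("pics/w3v.png",cv2.resize(p[60:220,200:360],None,fx=3.5,fy=3.5,interpolation=cv2.INTER_CUBIC))
R=c["rotation"];v,u=np.mgrid[100:190,255:305]
z=d[100:190,255:305];P=c["xyz"]+np.stack([(u-c["cx"])/c["fx"]*z,(v-c["cy"])/c["fy"]*z,z],-1)@R.T
q=P-s["position"];tx=q@s["tcp_rot"][:,0];ty=q@s["tcp_rot"][:,1];m=(P[...,2]>.245)&(z>0)&(P[...,2]<.29)
for b in np.arange(.004,.045,.003):
    k=m&(tx>b)&(tx<=b+.003)
    if k.any():print(round(b+.0015,4),k.sum(),ty[k].min(),ty[k].max(),P[...,2][k].max())
```

```text
[0.6058 0.1433 0.4462] -9.197481342695173 9.3333 [-0.6 -0.3  0.3 -0.1 -0.  -0.1] [ 0.0077 -0.1806 -1.7971]
0.0055 65 -0.0036465724689001564 0.003310105637000102 0.28889256976504774
0.0085 2 -0.002624460696863728 -0.0016479252113897629 0.26594525926160617
0.0115 91 -0.0177290855632587 0.014280042458967572 0.27023253585604406
0.0145 124 -0.017712187728264838 0.014466248117142673 0.26965444916775366
0.0175 18 -0.003716369329453559 0.002357683677523775 0.25574075413176517
0.0205 20 -0.0037099564950890123 0.0023504918086147135 0.25404076168936285
0.0235 22 -0.003695234715426318 0.0023351858497913797 0.25555101798049773
0.0265 21 -0.0037004679978443877 0.0023330119375883853 0.2550747328062031
0.0295 22 -0.003677467299288949 0.0023297435467567 0.2542725808654117
0.0325 19 -0.003688296584470908 0.0023152176935410007 0.2546436512066168
0.0355 17 -0.0036690978726532466 0.0023124564562238023 0.26028188491481574
0.0385 22 -0.0036471220889950783 0.0022619388782009462 0.26053097795236896
0.0415 7 -0.0016696857217558272 0.0012744995400796053 0.2581894487707853
```

View pics/w3v.png

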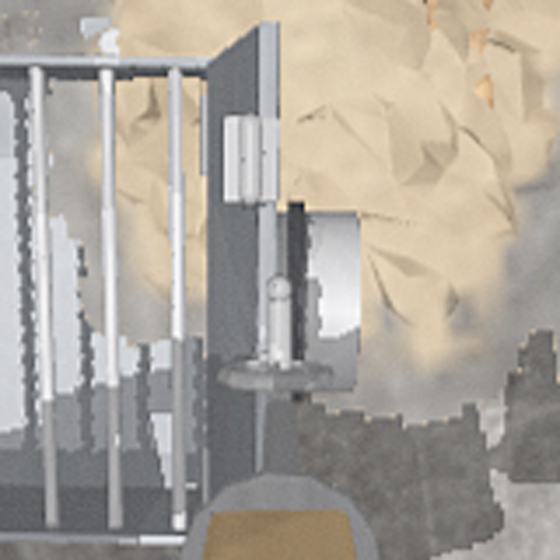

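Run:
```python
import numpy as np
H=np.array([-.026,.095]);p=np.array([0,.2505])
psi=1.728
for n,dp in enumerate([.01,.02]+[.034]*13+[.02,.01]):
    psi-=dp;t=H+.16*np.array([-np.cos(psi),np.sin(psi)]);print([255,0,round(t[0]-p[0],4),round(-(t[1]-p[1]),4),0],end=", ");p=t
print(psi)
```

```text
[255, 0, np.float64(-0.0025), np.float64(-0.0028), 0], [255, 0, np.float64(-0.0032), np.float64(-0.0004), 0], [255, 0, np.float64(-0.0054), np.float64(-0.0006), 0], [255, 0, np.float64(-0.0054), np.float64(-0.0004), 0], [255, 0, np.float64(-0.0054), np.float64(-0.0002), 0], [255, 0, np.float64(-0.0054), np.float64(-0.0), 0], [255, 0, np.float64(-0.0054), np.float64(0.0001), 0], [255, 0, np.float64(-0.0054), np.float64(0.0003), 0], [255, 0, np.float64(-0.0054), np.float64(0.0005), 0], [255, 0, np.float64(-0.0054), np.float64(0.0007), 0], [255, 0, np.float64(-0.0054), np.float64(0.0009), 0], [255, 0, np.float64(-0.0053), np.float64(0.0011), 0], [255, 0, np.float64(-0.0053), np.float64(0.0012), 0], [255, 0, np.float64(-0.0053), np.float64(0.0014), 0], [255, 0, np.float64(-0.0052), np.float64(0.0016), 0], [255, 0, np.float64(-0.003), np.float64(0.001), 0], [255, 0, np.float64(-0.0015), np.float64(0.0005), 0], 1.2259999999999995
```

Call:
send_rows:
  plan:
    - [255,0,-0.0025,-0.0028,0]
    - [255,0,-0.0032,-0.0004,0]
    - [255,0,-0.0054,-0.0006,0]
    - [255,0,-0.0054,-0.0004,0]
    - [255,0,-0.0054,-0.0002,0]
    - [255,0,-0.0054,0,0]
    - [255,0,-0.0054,0.0001,0]
    - [255,0,-0.0054,0.0003,0]
    - [255,0,-0.0054,0.0005,0]
    - [255,0,-0.0054,0.0007,0]
    - [255,0,-0.0054,0.0009,0]
    - [255,0,-0.0053,0.0011,0]
    - [255,0,-0.0053,0.0012,0]
    - [255,0,-0.0053,0.0014,0]
    - [255,0,-0.0052,0.0016,0]
    - [255,0,-0.003,0.001,0]
    - [255,0,-0.0015,0.0005,0]
    - [255,0,0,0,0]

```text
time_s: 10.88
position: [0.5261, 0.1563, 0.4413]
tcp_rot: [[0.16, 0.987, -0.001], [0.987, -0.16, 0.0], [0.0, -0.001, -1.0]]
force: [0.7, -0.8, -1.5]
opening: 0.272
grasp_force: 29.9
```

```bash
cat >> h.py <<'E'
np.set_printoptions(precision=4,suppress=True,linewidth=200)
def look(save=None):
    s=read_state();c=calibration("wrist");print(s["position"],yaw(s),s["time_s"],"F",s["force"],"M",s["moment"],s["opening"])
    p,d=capture("wrist")
    if save:cv2.imwrite(save,p)
    R=c["rotation"];v,u=np.mgrid[60:220,200:360];z=d[60:220,200:360]
    P=c["xyz"]+np.stack([(u-c["cx"])/c["fx"]*z,(v-c["cy"])/c["fy"]*z,z],-1)@R.T
    q=(P-s["position"])@s["tcp_rot"];m=(q[...,2]<.215)&(q[...,2]>.15)&(z>0)
    for b in np.arange(.004,.045,.003):
        k=m&(q[...,0]>b)&(q[...,0]<=b+.003)&(abs(q[...,1])<.035)
        if k.any():print(round(b+.0015,4),k.sum(),q[...,1][k].min(),q[...,1][k].max(),"z",s["position"][2]-q[...,2][k].min())
E
python3 -c "
from h import *
look('pics/w4.png')"
```

```text
[0.5261 0.1563 0.4413] -9.191940062435085 10.8833 F [ 0.7302 -0.7881 -1.4951] M [-0.08   -0.1243  0.0019] 0.2719244329793772
0.0055 80 -0.0036847138587585097 0.016365675837953536 z 0.29111593776395756
0.0085 11 -0.002685608651556533 0.003422228427412878 z 0.24968102246330676
0.0115 79 -0.007621714683813888 0.024282212653157168 z 0.2648821937950939
0.0145 175 -0.007672910768958531 0.024329923874968126 z 0.2657259922062644
0.0175 48 -0.0026742132997146116 0.01741187051550442 z 0.2498961980439705
0.0205 36 -0.002672563617673215 0.017389950553263308 z 0.24987144389221805
0.0235 37 -0.0026718437718063885 0.017311437831003255 z 0.24962091752481874
0.0265 39 -0.0036854670793766363 0.01727914073609998 z 0.2497553549342138
0.0295 37 -0.003667927404143991 0.017211662302396853 z 0.24992028145195982
0.0325 38 -0.0036717174938142253 0.017139793472970222 z 0.25090653139102126
0.0355 36 -0.0036653962318101896 0.018258018925151682 z 0.2551084418578411
0.0385 40 -0.0036578520098613657 0.017067485990155166 z 0.25527149190915155
0.0415 25 -0.002620335303420559 0.017016680682436298 z 0.2543077901714802
0.0445 18 0.011732403853579279 0.016951347403492377 z 0.23273394311213905
```

Run:
```python
import numpy as np
H=np.array([-.027,.095]);p=np.array([-.0815,.2463])
psi=1.2244;c=0
for n,dp in enumerate([.012,.022]+[.034]*24+[.025,.016,.01]):
    psi-=dp;t=H+.16*np.array([-np.cos(psi),np.sin(psi)]);d=(t-p).round(4);print(f"[255,0,{d[0]},{-d[1]:.4f},0]",end=", ");p=p+d
    if n==14:print(psi,p,"\n")
print(psi,p)
```

```text
[255,0,-0.0016,0.0015,0], [255,0,-0.0033,0.0012,0], [255,0,-0.005,0.0021,0], [255,0,-0.005,0.0023,0], [255,0,-0.0048,0.0025,0], [255,0,-0.0048,0.0026,0], [255,0,-0.0047,0.0027,0], [255,0,-0.0046,0.0030,0], [255,0,-0.0045,0.0030,0], [255,0,-0.0043,0.0033,0], [255,0,-0.0043,0.0033,0], [255,0,-0.0041,0.0036,0], [255,0,-0.0041,0.0036,0], [255,0,-0.0039,0.0038,0], [255,0,-0.0037,0.0039,0], 0.7483999999999995 [-0.1442  0.2039] 

[255,0,-0.0037,0.0041,0], [255,0,-0.0035,0.0041,0], [255,0,-0.0033,0.0043,0], [255,0,-0.0032,0.0044,0], [255,0,-0.0031,0.0045,0], [255,0,-0.0029,0.0046,0], [255,0,-0.0027,0.0047,0], [255,0,-0.0026,0.0048,0], [255,0,-0.0024,0.0049,0], [255,0,-0.0022,0.0050,0], [255,0,-0.0021,0.0050,0], [255,0,-0.0014,0.0037,0], [255,0,-0.0009,0.0024,0], [255,0,-0.0005,0.0016,0], 0.32339999999999913 [-0.1787  0.1458]
```

Call:
send_rows:
  plan:
    - [255,0,-0.0016,0.0015,0]
    - [255,0,-0.0033,0.0012,0]
    - [255,0,-0.005,0.0021,0]
    - [255,0,-0.005,0.0023,0]
    - [255,0,-0.0048,0.0025,0]
    - [255,0,-0.0048,0.0026,0]
    - [255,0,-0.0047,0.0027,0]
    - [255,0,-0.0046,0.003,0]
    - [255,0,-0.0045,0.003,0]
    - [255,0,-0.0043,0.0033,0]
    - [255,0,-0.0043,0.0033,0]
    - [255,0,-0.0041,0.0036,0]
    - [255,0,-0.0041,0.0036,0]
    - [255,0,-0.0039,0.0038,0]
    - [255,0,-0.0037,0.0039,0]

```text
time_s: 12.18
position: [0.4645, 0.1662, 0.3987]
tcp_rot: [[0.16, 0.987, -0.0], [0.987, -0.16, 0.0], [0.0, -0.0, -1.0]]
force: [1.3, 0.9, -1.8]
opening: 0.273
grasp_force: 29.9
```

Call:
send_rows:
  plan:
    - [255,0,-0.0037,0.0041,0]
    - [255,0,-0.0035,0.0041,0]
    - [255,0,-0.0033,0.0043,0]
    - [255,0,-0.0032,0.0044,0]
    - [255,0,-0.0031,0.0045,0]
    - [255,0,-0.0029,0.0046,0]
    - [255,0,-0.0027,0.0047,0]
    - [255,0,-0.0026,0.0048,0]
    - [255,0,-0.0024,0.0049,0]
    - [255,0,-0.0022,0.005,0]
    - [255,0,-0.0021,0.005,0]
    - [255,0,-0.0014,0.0037,0]
    - [255,0,-0.0009,0.0024,0]
    - [255,0,-0.0005,0.0016,0]
    - [255,0,0,0,0]
    - [255,0,0,0,0]

```text
time_s: 13.52
position: [0.431, 0.1715, 0.3409]
tcp_rot: [[0.16, 0.987, -0.0], [0.987, -0.16, -0.0], [-0.0, -0.0, -1.0]]
force: [-0.4, -0.2, -2.6]
opening: 0.276
grasp_force: 29.9
```

```bash
python3 -c "
from h import *
look('pics/w5.png')
p=cv2.imread('pics/w5.png');cv2.imwrite('pics/w5v.png',cv2.resize(p[20:240,140:420],None,fx=2.5,fy=2.5,interpolation=cv2.INTER_CUBIC))"
```

```text
[0.431  0.1715 0.3409] -9.212124250434682 13.5167 F [-0.4432 -0.1615 -2.5852] M [-0.1102  0.0359  0.0182] 0.2756810152750163
0.0055 126 -0.0036327402444993146 0.03439325325952462 z 0.1905680601502014
0.0085 67 -0.0026872431413599036 0.03438327439866318 z 0.14918769775559737
0.0115 62 -0.013331944142993539 0.03425443364350812 z 0.16696839850997156
0.0145 187 -0.01533822993345706 0.03414830992463341 z 0.17066518708878928
0.0175 181 -0.015584091154790067 0.034087912574645926 z 0.16862367978706164
0.0205 76 -0.0036948430849498286 0.03496110075414871 z 0.149016112009933
0.0235 74 -0.003684689702239436 0.034866761191809655 z 0.1499423658854871
0.0265 78 -0.0036735555584338827 0.03483430274363638 z 0.1503609739504761
0.0295 74 -0.003678230571067488 0.03480350764840642 z 0.1491630906290068
0.0325 74 -0.003667562700238022 0.03475356994043016 z 0.14979454514980398
0.0355 71 -0.003657782920108387 0.03469312590341168 z 0.15425225569223755
0.0385 74 -0.003616055476114029 0.034531472685360526 z 0.15579215420311404
0.0415 60 -0.0016664276592900603 0.034486990126964975 z 0.15244451917151902
0.0445 53 0.017169540468228762 0.03442993017844664 z 0.1486178851456212
```

View pics/w5v.png

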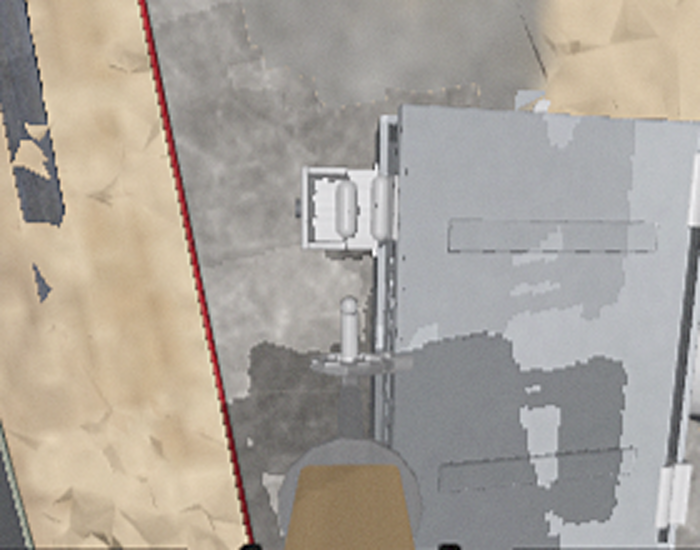

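Call:
send_rows:
  plan:
    - [255,0,-0.0009,0.0029,0]
    - [255,0,-0.0009,0.003,0]
    - [255,0,-0.0009,0.003,0]
    - [255,0,-0.0008,0.003,0]
    - [255,0,-0.0008,0.003,0]
    - [255,0,-0.0007,0.003,0]
    - [255,0,-0.0006,0.003,0]
    - [255,0,-0.0005,0.003,0]
    - [255,0,-0.0005,0.003,0]
    - [255,0,-0.0004,0.003,0]
    - [255,0,-0.0003,0.0025,0]
    - [255,0,-0.0002,0.002,0]
    - [255,0,0,0,0]
    - [255,0,0,0,0]

```text
time_s: 14.73
position: [0.4235, 0.1727, 0.3064]
tcp_rot: [[0.16, 0.987, -0.0], [0.987, -0.16, -0.0], [-0.0, -0.0, -1.0]]
force: [-0.6, -1.0, -1.4]
opening: 0.276
grasp_force: 29.9
```

```bash
python3 -c "
from h import *
look('pics/w6.png')" | grep -E "F|0.0145|0.0175|0.0295"
```

```text
[0.4235 0.1727 0.3064] -9.214215620993352 14.7333 F [-0.5932 -1.0062 -1.4458] M [-0.0312  0.0508  0.0101] 0.2756818450002849
0.0145 196 -0.01755108913689499 0.03450391659659442 z 0.13453892473799575
0.0175 175 -0.016503216190327467 0.03442087535821338 z 0.1335696013811234
0.0295 77 -0.003700143231313207 0.03497521516433723 z 0.11836016962830762
```

Call:
send_rows:
  plan:
    - [255,0,0,0.001,0]
    - [255,0,0,0.001,0]
    - [255,0,0,0.001,0]
    - [255,0,0,0.001,0]
    - [255,0,0,0,0]

```text
time_s: 15.2
position: [0.4234, 0.1727, 0.3023]
tcp_rot: [[0.16, 0.987, -0.0], [0.987, -0.16, -0.0], [-0.0, -0.0, -1.0]]
force: [0.0, 0.3, -1.8]
opening: 0.274
grasp_force: 29.9
```

Call:
send_rows:
  plan:
    - [255,0,0,0.001,0]
    - [255,0,0,0.001,0]
    - [255,0,0,0.001,0]
    - [255,0,0,0,0]

```text
time_s: 15.53
position: [0.4235, 0.1727, 0.2993]
tcp_rot: [[0.16, 0.987, -0.0], [0.987, -0.16, -0.0], [-0.0, -0.0, -1.0]]
force: [-0.3, 0.3, -1.7]
opening: 0.273
grasp_force: 29.9
```

Call:
send_rows:
  plan:
    - [255,0,0,0.001,0]
    - [255,0,0,0.001,0]
    - [255,0,0,0,0]

```text
time_s: 15.78
position: [0.4239, 0.1728, 0.2982]
tcp_rot: [[0.16, 0.987, 0.001], [0.987, -0.16, 0.0], [0.0, 0.001, -1.0]]
force: [-1.4, -0.8, 3.5]
opening: 0.275
grasp_force: 29.9
```

Call:
send_rows:
  plan:
    - [255,0,0,0.001,0]
    - [255,0,0,0.001,0]
    - [255,0,0,0,0]

```text
time_s: 16.03
position: [0.424, 0.1729, 0.2967]
tcp_rot: [[0.16, 0.987, 0.001], [0.987, -0.16, 0.0], [0.001, 0.001, -1.0]]
force: [-1.2, 0.2, 5.9]
opening: 0.273
grasp_force: 29.9
```

Call:
send_rows:
  plan:
    - [255,0,0,0.001,0]
    - [255,0,0,0.001,0]
    - [255,0,0,0,0]

```text
time_s: 16.28
position: [0.4238, 0.1728, 0.2944]
tcp_rot: [[0.16, 0.987, 0.001], [0.987, -0.16, 0.0], [0.0, 0.001, -1.0]]
force: [-0.4, -0.2, 4.3]
opening: 0.273
grasp_force: 29.9
```

Call:
send_rows:
  plan:
    - [255,0,0,0.001,0]
    - [255,0,0,0.001,0]
    - [255,0,0,0,0]

```text
time_s: 16.53
position: [0.4232, 0.1727, 0.2907]
tcp_rot: [[0.16, 0.987, -0.001], [0.987, -0.16, -0.0], [-0.0, -0.001, -1.0]]
force: [-0.7, 0.8, -2.1]
opening: 0.273
grasp_force: 29.9
```

Call:
send_rows:
  plan:
    - [255,0,0,0.001,0]
    - [255,0,0,0.001,0]
    - [255,0,0,0,0]

```text
time_s: 16.78
position: [0.4236, 0.1728, 0.2897]
tcp_rot: [[0.16, 0.987, -0.0], [0.987, -0.16, 0.0], [0.0, -0.0, -1.0]]
force: [-2.1, 0.4, 2.7]
opening: 0.273
grasp_force: 29.9
```

Call:
send_rows:
  plan:
    - [255,0,0,0.001,0]
    - [255,0,0,0.0005,0]
    - [255,0,0,0,0]

```text
time_s: 17.03
position: [0.4239, 0.1729, 0.2892]
tcp_rot: [[0.16, 0.987, 0.001], [0.987, -0.16, 0.0], [0.0, 0.001, -1.0]]
force: [-1.9, -1.2, 9.0]
opening: 0.275
grasp_force: 29.9
```

```bash
python3 -c "
from h import *
look('pics/w7.png')" | grep -E "F|0.0145|0.0175|0.0295"
```

```text
[0.4239 0.1729 0.2892] -9.213228115956777 17.0333 F [-1.8686 -1.2123  9.0027] M [-0.1541  0.6964  0.0253] 0.2751088834487315
0.0145 215 -0.019339596344566883 0.034995353034885573 z 0.11956699067685975
0.0175 193 -0.019366431063138064 0.034972405175851845 z 0.11931442974715378
0.0295 86 -0.004661551269763522 0.03461443190081618 z 0.10539426448430786
```

Call:
send_rows:
  plan:
    - [255,0,0,-0.002,0]
    - [255,0,-0.001,-0.0025,0]
    - [255,0,-0.0008,-0.0022,0]
    - [255,0,0,0,0]
    - [255,0,0,0,0]

```text
time_s: 17.5
position: [0.4217, 0.1731, 0.2945]
tcp_rot: [[0.16, 0.987, -0.0], [0.987, -0.16, -0.0], [-0.0, -0.0, -1.0]]
force: [-0.4, -0.8, -2.1]
opening: 0.277
grasp_force: 29.9
```

```bash
python3 -c "
from h import *
look('pics/w8.png')" | grep -E "F|0.0145|0.0175|0.0295|0.0385"
```

```text
[0.4217 0.1731 0.2945] -9.212881335502992 17.5 F [-0.3736 -0.8075 -2.1249] M [-0.0991  0.0372  0.0391] 0.27717412951334397
0.0145 188 -0.01763802664352489 0.034540256934713055 z 0.11991452416808973
0.0175 182 -0.016590136621142584 0.03439654019250884 z 0.11904402496728617
0.0295 78 -0.0036851951416013826 0.03493511795963776 z 0.10577724831005736
0.0385 82 -0.0036328741571785565 0.03487644536333216 z 0.10824654587490479
```

Call:
send_rows:
  plan:
    - [255,-0.003,0,0,0]
    - [255,-0.005,0,0,0]
    - [255,-0.006,0,0,0]
    - [255,-0.006,0,0,0]
    - [255,-0.006,0,0,0]
    - [255,-0.006,0,0,0]
    - [255,-0.006,0,0,0]
    - [255,-0.006,0,0,0]
    - [255,-0.004,0,0,0]
    - [255,-0.002,0,0,0]
    - [255,0,0,0,0]
    - [255,0,0,0,0]

```text
time_s: 18.55
position: [0.4139, 0.1237, 0.2948]
tcp_rot: [[0.16, 0.987, 0.0], [0.987, -0.16, 0.0], [0.0, 0.0, -1.0]]
force: [-0.7, 0.7, -2.3]
opening: 0.277
grasp_force: 29.9
```

```bash
python3 -c "
from h import *
look('pics/w9.png')
s=read_state()
p=cv2.imread('pics/w9.png');cv2.imwrite('pics/w9v.png',cv2.resize(p[20:240,140:420],None,fx=2.5,fy=2.5,interpolation=cv2.INTER_CUBIC))"
```

```text
[0.4139 0.1237 0.2948] -9.231850163701745 18.55 F [-0.687   0.6995 -2.2673] M [-0.1369  0.0022  0.0044] 0.2770531466796043
0.0055 126 -0.003651320527410436 0.03480811312278066 z 0.14438103496653337
0.0085 76 -0.0037299411939665473 0.03465032989695231 z 0.10552241745054577
0.0115 78 -0.0037369034704362444 0.03461398715202171 z 0.10580172388695253
0.0145 76 -0.00371781622206282 0.03448419142482396 z 0.10563469373547207
0.0175 79 -0.003712526853918612 0.034504146012643025 z 0.1052085244702598
0.0205 79 -0.0036935067381730843 0.03427307284093023 z 0.1054335334925498
0.0235 77 -0.0036934219026920753 0.03417346837378832 z 0.10516351905169177
0.0265 80 -0.0036887740715925406 0.0342804208682123 z 0.10557766498982546
0.0295 76 -0.0036967181442908964 0.03494671403333859 z 0.10517505398470459
0.0325 76 -0.0036811877541225364 0.034946786100615176 z 0.10553719198266973
0.0355 79 -0.0036803266508599166 0.034916860054311716 z 0.10843479544554405
0.0385 88 -0.0036427965809695197 0.03491629382291789 z 0.10915642988920107
0.0415 65 -0.0026428311464163153 0.034890944192827136 z 0.10752881952211576
0.0445 57 0.01693237776008141 0.034869580703569464 z 0.10617519629091945
```

View pics/w9v.png

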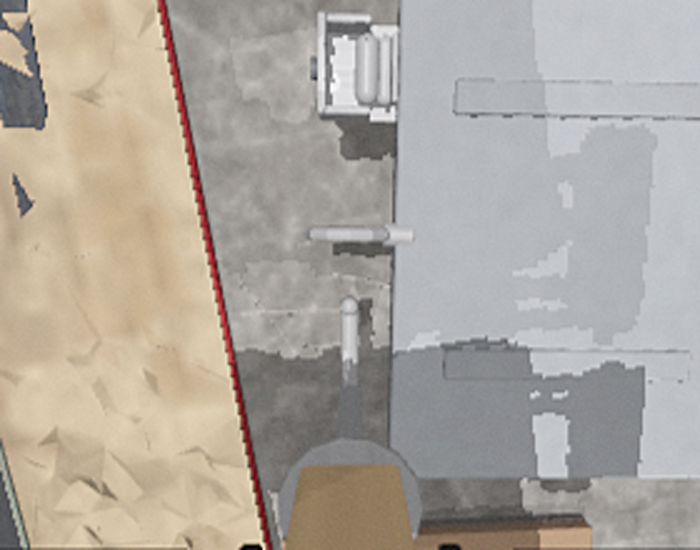

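Call:
send_rows:
  plan:
    - [255,-0.0092,0.0021,-0.005,0]
    - [255,-0.018,0.006,-0.005,0]
    - [255,-0.025,0.0075,0,0]
    - [255,-0.025,0.0075,0,0]
    - [255,-0.025,0.0075,0,0]
    - [255,-0.025,0.0075,0,0]
    - [255,-0.025,0.0075,0,0]
    - [255,-0.025,0.0075,0,0]
    - [255,-0.025,0.0075,0,0]
    - [255,-0.025,0.0075,0,0]
    - [255,-0.02,0.006,0,0]
    - [255,-0.012,0.004,0,0]
    - [255,0,0,0.005,-0.0655]
    - [255,0,0,0.01,-0.0655]
    - [255,0,0,0.01,-0.0655]
    - [255,0,0,0.01,-0.0655]
    - [255,0,0,0.007,-0.0655]
    - [255,0,0,0.0035,-0.0655]
    - [255,0,0,0,0]
    - [255,0,0,0,0]

```text
time_s: 20.27
position: [0.4494, -0.1445, 0.2593]
tcp_rot: [[-0.229, 0.973, -0.0], [0.973, 0.229, 0.0], [0.0, -0.0, -1.0]]
force: [0.3, -0.1, -1.8]
opening: 0.277
grasp_force: 29.9
```

Run:
```python
from h import *
s=read_state();print(s["position"],yaw(s),s["time_s"],s["qvel"].round(1),s["force"])
print("to home-draw, tool axes",(np.array([.5082,-.1307,.2593])-s["position"])@s["tcp_rot"])
p,d=capture("wrist");c=calibration("wrist");np.savez("pics/w10c.npz",**c);np.save("pics/w10.npy",d)
cv2.imwrite("pics/w10v.png",cv2.resize(p[60:240,220:420],None,fx=3,fy=3,interpolation=cv2.INTER_CUBIC))
```

```text
[ 0.4494 -0.1445  0.2593] 13.23431468861063 20.2667 [ 0.  -0.6 -0.7 -0.1 -0.2  0.3] [ 0.2724 -0.0646 -1.8114]
to home-draw, tool axes [-0.      0.0604 -0.    ]
```

View pics/w10v.png

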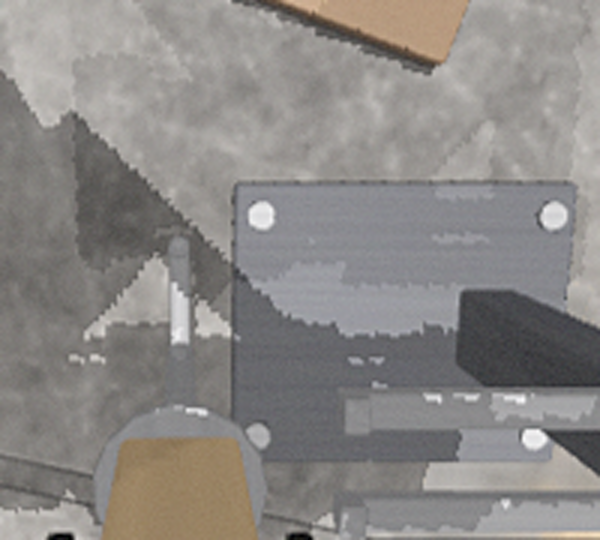

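Call:
send_rows:
  plan:
    - [255,0,0.004,0,0]
    - [255,0,0.006,0,0]
    - [255,0,0.007,0,0]
    - [255,0,0.007,0,0]
    - [255,0,0.006,0,0]
    - [255,0,0,0,0]

```text
time_s: 20.82
position: [0.4803, -0.1377, 0.2594]
tcp_rot: [[-0.231, 0.973, 0.002], [0.973, 0.231, -0.0], [-0.001, 0.001, -1.0]]
force: [0.1, -0.7, -1.7]
opening: 0.274
grasp_force: 29.9
```

Call:
send_rows:
  plan:
    - [255,0,0.005,0,0]
    - [255,0,0.006,0,0]
    - [255,0,0.006,0,0]
    - [255,0,0.006,0,0]
    - [255,0,0.005,0,0]
    - [255,0,0.0024,0,0]
    - [255,0,0,0,0]
    - [255,0,0,0,0]

```text
time_s: 21.48
position: [0.5081, -0.1307, 0.2591]
tcp_rot: [[-0.23, 0.973, -0.001], [0.973, 0.23, 0.0], [0.0, -0.001, -1.0]]
force: [-0.2, -0.0, -1.8]
opening: 0.271
grasp_force: 29.9
```

Call:
send_rows:
  plan:
    - [255,0,0,0.003,0]
    - [255,0,0,0.004,0]
    - [255,0,0,0.003,0]
    - [255,0,0,0.002,0]
    - [255,0,0,0,0]

```text
time_s: 21.9
position: [0.5076, -0.1306, 0.2465]
tcp_rot: [[-0.23, 0.973, -0.001], [0.973, 0.23, 0.001], [0.001, -0.001, -1.0]]
force: [0.2, 0.6, -1.1]
opening: 0.272
grasp_force: 29.9
```

Call:
send_rows:
  plan:
    - [255,0,0,0.001,0]
    - [255,0,0,0.0005,0]
    - [255,0,0,0,0]
    - [255,0,0,0,0]

```text
time_s: 22.23
position: [0.5082, -0.1308, 0.2459]
tcp_rot: [[-0.23, 0.973, 0.0], [0.973, 0.23, -0.0], [-0.0, 0.0, -1.0]]
force: [0.1, -0.5, -1.8]
opening: 0.274
grasp_force: 29.9
```

Call:
send_rows:
  plan:
    - [255,0,0,0.0007,0]
    - [255,0,0,0,0]
    - [255,0,0,0,0]

```text
time_s: 22.48
position: [0.5084, -0.1309, 0.2453]
tcp_rot: [[-0.23, 0.973, 0.001], [0.973, 0.23, -0.0], [-0.0, 0.001, -1.0]]
force: [0.1, 0.2, -1.2]
opening: 0.271
grasp_force: 29.9
```

Call:
send_rows:
  plan:
    - [255,0,0,0.0007,0]
    - [255,0,0,0,0]
    - [255,0,0,0,0]

```text
time_s: 22.73
position: [0.5084, -0.1309, 0.2453]
tcp_rot: [[-0.23, 0.973, 0.001], [0.973, 0.23, -0.001], [-0.001, 0.001, -1.0]]
force: [-0.7, 0.1, 5.1]
opening: 0.275
grasp_force: 29.9
```

Seated (5 N contact). Relax slightly and open.

Call:
send_rows:
  plan:
    - [255,0,0,-0.0005,0]
    - [200,0,0,0,0]
    - [150,0,0,0,0]
    - [100,0,0,0,0]
    - [50,0,0,0,0]
    - [0,0,0,0,0]
    - [0,0,0,0,0]
    - [0,0,0,0,0]
    - [0,0,0,0,0]
    - [0,0,0,0,0]
    - [0,0,0,0,0]
    - [0,0,0,0,0]
    - [0,0,0,0,0]
    - [0,0,0,0,0]
    - [0,0,0,0,0]

```text
time_s: 23.98
position: [0.5082, -0.1308, 0.2449]
tcp_rot: [[-0.23, 0.973, 0.0], [0.973, 0.23, -0.0], [-0.0, 0.0, -1.0]]
force: [0.6, -0.3, -0.4]
opening: 0.993
grasp_force: 0.0
```

Call:
send_rows:
  plan:
    - [0,0,0,-0.005,0]
    - [0,0,0,-0.01,0]
    - [0,0,0,-0.02,0]
    - [0,0,0,-0.025,0]
    - [0,0,0,-0.03,0]
    - [0,0,0,-0.03,0]
    - [0,0,0,-0.03,0]
    - [0,0,0,-0.03,0]
    - [0,0,0,-0.015,0]
    - [0,0,0,0,0]
    - [0,0,0,0,0]

```text
time_s: 24.9
position: [0.5083, -0.1308, 0.4412]
tcp_rot: [[-0.23, 0.973, 0.003], [0.973, 0.23, -0.001], [-0.002, 0.002, -1.0]]
force: [0.4, 0.4, -0.9]
opening: 1.003
grasp_force: 0.0
```

Run:
```python
from h import *
s=read_state();print(s["position"],s["opening"],s["time_s"],s["force"])
c=calibration("wrist");p,d=capture("wrist");t,_=capture("top")
v,u=np.mgrid[160:210,255:305];z=d[160:210,255:305];m=(z>.25)&(z<.345)
P=c["xyz"]+np.stack([(u-c["cx"])/c["fx"]*z,(v-c["cy"])/c["fy"]*z,z],-1)@c["rotation"].T
P=P[(P[...,2]>.28)&(P[...,2]<.292)];print("handle top",P.mean(0),len(P))
cv2.imwrite("pics/end.png",np.hstack([cv2.resize(p[100:220,230:350],(400,400)),cv2.resize(t[160:290,180:310],(400,400))]))
```

```text
[ 0.5083 -0.1308  0.4412] 1.0031168442020422 24.9 [ 0.4361  0.4202 -0.8646]
handle top [ 0.5074 -0.1287  0.2851] 667
```

View pics/end.png

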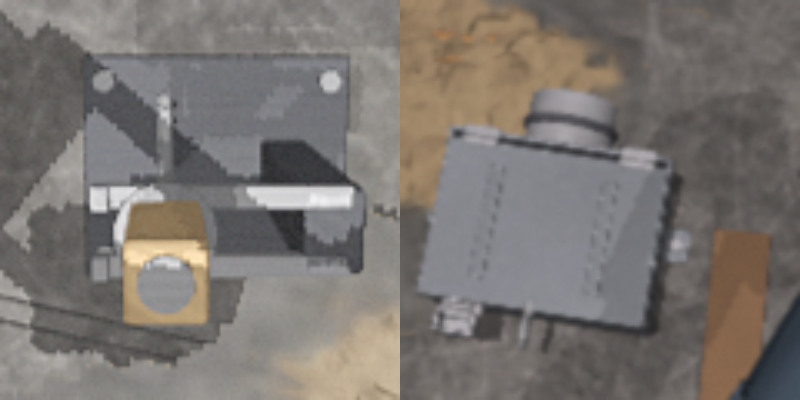

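The pole hangs on its fork as at the start, with the handle top at z 0.285. The flap lies shut and the whetstone is where it was.

```bash
python3 -c "
from rig import *
print(hand_in())"
```

```text
the job is handed in; nothing more can be done
None
```

The flap was swung shut and pressed down until the catch snapped and it sat on its stop (about 0.05 rad), then the pole was unhooked and hung back on its fork; I handed the job in at about 25 s.

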